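# Sort look-alike kiln props by weight and seat them in their pockets

### The job

Three kiln props on the bench look the same, but one is solid, one thick-walled and one thin-walled: judge each by its weight in the hand and stand it fully down in the pocket of the station whose symbol shows its cross-section (full disc, thick ring, thin ring). Each pocket plate is clamped only roughly in place, so slide the prop along until it bears lightly on the sprung fence at the pocket's far edge, then let it down; the ceramic chips, so set down and push gently, do not tip a prop over, and leave the other things on the bench where they are.

Things in the scene. Friction and masses are not known exactly. Their poses are not given: they have to be found in the camera images.
- prop_a_mid (a point): Centre, half-way up, of a loose kiln prop: a plain buff ceramic cylinder with closed ends, 50 mm diameter, 80 mm tall, standing upright on the table; z runs up its axis. The three props look exactly alike but one is thin-walled inside (about 120 g), one thick-walled (about 300 g) and one solid (about 560 g), each within 8 percent; the letter does not tell which.
- prop_a: The same prop, origin at the centre of its underside. The ceramic chips if it bears on a station with more than 60 N, brief knocks included (a hard set-down at 40 mm/s or more can do it).
- prop_b_mid (a point): Centre, half-way up, of a loose kiln prop: a plain buff ceramic cylinder with closed ends, 50 mm diameter, 80 mm tall, standing upright on the table; z runs up its axis. The three props look exactly alike but one is thin-walled inside (about 120 g), one thick-walled (about 300 g) and one solid (about 560 g), each within 8 percent; the letter does not tell which.
- prop_b: The same prop, origin at the centre of its underside. The ceramic chips if it bears on a station with more than 60 N, brief knocks included (a hard set-down at 40 mm/s or more can do it).
- prop_c_mid (a point): Centre, half-way up, of a loose kiln prop: a plain buff ceramic cylinder with closed ends, 50 mm diameter, 80 mm tall, standing upright on the table; z runs up its axis. The three props look exactly alike but one is thin-walled inside (about 120 g), one thick-walled (about 300 g) and one solid (about 560 g), each within 8 percent; the letter does not tell which.
- prop_c: The same prop, origin at the centre of its underside. The ceramic chips if it bears on a station with more than 60 N, brief knocks included (a hard set-down at 40 mm/s or more can do it).
- station_solid: Fixed storage station whose 38 mm flat symbol, 82 mm to +x of the origin, shows a full dark disc (solid section): place of the solid prop. A plywood bed (200 x 92 mm, 5 mm thick, long along its x, centred 6 mm to +x) with a pocket plate on it: see plate_zone_solid. Origin at table height on the bed's centre line, z up.
- plate_zone_solid (a point): On station_solid's centre line at the plate's top, 19 mm above the table. Fixed plate, 110 mm long (x), 84 wide, 14 thick, with a square hole 52.5 mm wide (2 mm chamfers). The hole's centre lies up to 12 mm either way in x from here (y 0). A sprung metal fence, rising 23 mm, stands flush with the hole's far (+x) wall, so a prop just touching it is 1 mm beyond centre; it gives 1 mm per 1.2 N, at most 8 mm. Prop centre height: 59 mm on the plate, 45 seated.
- station_thick: Fixed storage station whose 38 mm flat symbol, 82 mm to +x of the origin, shows a thick dark ring with a small 16 mm white centre: place of the thick-walled prop. A plywood bed (200 x 92 mm, 5 mm thick, long along its x, centred 6 mm to +x) with a pocket plate on it: see plate_zone_thick. Origin at table height on the bed's centre line, z up.
- plate_zone_thick (a point): On station_thick's centre line at the plate's top, 19 mm above the table. Fixed plate, 110 mm long (x), 84 wide, 14 thick, with a square hole 52.5 mm wide (2 mm chamfers). The hole's centre lies up to 12 mm either way in x from here (y 0). A sprung metal fence, rising 23 mm, stands flush with the hole's far (+x) wall, so a prop just touching it is 1 mm beyond centre; it gives 1 mm per 1.2 N, at most 8 mm. Prop centre height: 59 mm on the plate, 45 seated.
- station_thin: Fixed storage station whose 38 mm flat symbol, 82 mm to +x of the origin, shows a thin dark ring with a large 31 mm white centre: place of the thin-walled prop. A plywood bed (200 x 92 mm, 5 mm thick, long along its x, centred 6 mm to +x) with a pocket plate on it: see plate_zone_thin. Origin at table height on the bed's centre line, z up.
- plate_zone_thin (a point): On station_thin's centre line at the plate's top, 19 mm above the table. Fixed plate, 110 mm long (x), 84 wide, 14 thick, with a square hole 52.5 mm wide (2 mm chamfers). The hole's centre lies up to 12 mm either way in x from here (y 0). A sprung metal fence, rising 23 mm, stands flush with the hole's far (+x) wall, so a prop just touching it is 1 mm beyond centre; it gives 1 mm per 1.2 N, at most 8 mm. Prop centre height: 59 mm on the plate, 45 seated.
- brush: Loose brush, 150 mm long, lying on the table; origin at its underside; a bystander.
- rib: Loose dark wooden potter's rib, 90 x 18 x 7 mm; origin at the centre of its underside; a bystander.
- bowl: Loose white bowl, 110 mm across, 50 mm tall; origin under its centre; a bystander.
- mug: Loose terracotta cup, 76 mm across, 85 mm tall; origin under its centre; a bystander.
- glaze_jar: Loose white closed jar, 64 mm across, 90 mm tall; origin under its centre; a bystander.
- cone_disc: Loose terracotta disc, 80 mm across, 14 mm tall; origin under its centre; a bystander.
Things that resemble listed ones, but are neither listed nor needed, are in the scene too. Leave any green or purple look-alike of the prop_c alone.

How it is judged:
At the end, for the whole second after the job is handed in: Each prop, released, still and upright (4 degrees), is fully down in its class's hole: centre under 48 mm high, within 6 mm of the station's centre line and 18 mm of its origin along it. Weight each station carries: thin 0.6 to 1.9 N, thick 1.9 to 4.2 N, solid 4.2 to 8 N (((x of prop_a_mid in the frame of station_solid between -0.018 and 0.018 m and y of prop_a_mid in the frame of station_solid between -0.006 and 0.006 m) or (x of prop_a_mid in the frame of station_thick between -0.018 and 0.018 m and y of prop_a_mid in the frame of station_thick between -0.006 and 0.006 m) or (x of prop_a_mid in the frame of station_thin between -0.018 and 0.018 m and y of prop_a_mid in the frame of station_thin between -0.006 and 0.006 m)) and height (world z) of each of prop_a_mid, prop_b_mid, prop_c_mid below 0.048 m and angle between each of prop_a, prop_b, prop_c's own z axis and vertical below 0.07 rad and linear speed of each of prop_a, prop_b, prop_c below 0.02 m/s and ((x of prop_b_mid in the frame of station_solid between -0.018 and 0.018 m and y of prop_b_mid in the frame of station_solid between -0.006 and 0.006 m) or (x of prop_b_mid in the frame of station_thick between -0.018 and 0.018 m and y of prop_b_mid in the frame of station_thick between -0.006 and 0.006 m) or (x of prop_b_mid in the frame of station_thin between -0.018 and 0.018 m and y of prop_b_mid in the frame of station_thin between -0.006 and 0.006 m)) and ((x of prop_c_mid in the frame of station_solid between -0.018 and 0.018 m and y of prop_c_mid in the frame of station_solid between -0.006 and 0.006 m) or (x of prop_c_mid in the frame of station_thick between -0.018 and 0.018 m and y of prop_c_mid in the frame of station_thick between -0.006 and 0.006 m) or (x of prop_c_mid in the frame of station_thin between -0.018 and 0.018 m and y of prop_c_mid in the frame of station_thin between -0.006 and 0.006 m)) and contact force between station_thin and anything else between 0.6 and 1.9 N and contact force between station_thick and anything else between 1.9 and 4.2 N and contact force between station_solid and anything else between 4.2 and 8 N); the robot touches nothing.
It fails at once if a kiln prop is pressed, pushed or dropped on a station with more than 60 N (contact force between any of prop_a, prop_b, prop_c and station_solid above 60 N or contact force between any of prop_a, prop_b, prop_c and station_thick above 60 N or contact force between any of prop_a, prop_b, prop_c and station_thin above 60 N).
It fails at once if a kiln prop is tipped over (more than 40 degrees) (angle between any of prop_a, prop_b, prop_c's own z axis and vertical above 0.7 rad).
It fails at once if a bystander is shifted by more than 25 mm (distance of any of brush, rib, bowl, mug, glaze_jar, cone_disc from where it was at the start of the episode above 0.025 m).
It also fails if it takes over 72 s, if anything falls off the work surface, if the arm or the gripper's body presses on something with over 40 N, if the wrist force passes 120 N, or if a joint passes its speed limit or range.

### The arm

A 7-joint arm with a two-finger parallel gripper is mounted at the origin on the work surface. World frame = base frame: x ahead of the robot, y to its left, z up, the work surface at z = 0. Lengths are in m, angles in rad, forces in N, time in s.
With the tool pointing down it reaches from about 0.35 to 0.775 m from the base axis. Payload 3.1 kg.
Tool frame: the origin (TCP) lies at the very end of the fingers, on their centre line; the grasp point (between the pads) lies 19 mm behind it (bot.grasp_offset is the z of the grasp point in the tool frame, in m); z points along the fingers, y is the line along which they close (so a half turn about z gives the same grasp; the last joint's range is limited). The gripper opens to 85 mm and grips with 20 to 120 N. Pads are 22 mm wide; open, the fingers measure 114 mm over their backs; the gripper's body (76 mm by 85 mm) begins 54 mm behind the grasp point. The pads swing forward as they close: fully open they stand 13 mm farther back than shut.
Start: joints at [-1.374, 0.311, 0.014, 1.512, -0.004, 1.319, -0.027], TCP at [0.13, 0.534, 0.231] pointing down, gripper open.
Joint ranges: [-2.7, 2.7], [-0.3, 1.91], [-1.27, 1.3], [0.12, 2.57], [-1.44, 4.58], [0.2, 2.03], [-3.05, 3.05]. Speed limits (rad/s): [2.79, 2.79, 3.14, 3.14, 3.14, 3.14, 3.14].

### API

Orientations are given as a rotation vector (axis times angle).
In Python, from station import monitor, cams, bot gives the robot as it stands.
- The arm moves only by the tool carry_out, never from a script. Its argument "rows" is a list of rows, each an object of numbers: "claw": the closure, from -1 (fully open) to 1 (shut); "dx", "dy", "dz": the shift along the world's x, y, z in cm; "twist": the turn about the world's z in degrees. In form: [{"claw": .., "dx": .., "dy": .., "dz": .., "twist": ..}, ...]. A call has 1 to 8 rows; each row is the pose to reach, as a shift and turn from the pose commanded when the call began; what a row does not reach only later rows make up. A row lasts 1/10 s, in which the tool goes at most 50 mm and 8.59 degrees, less where a joint would pass 70% of its speed; a pose out of reach is approached as far as the arm can. A call with a gripper value outside its range is refused whole. The fingers move at their own pace and stop on an object; the grip force is fixed at half the most. Time passes only in rows, so rows that repeat a pose let the fingers close. It gives the time, the measured TCP pose, the force, the opening and the grip force at its end, in the units of the state.
- monitor.sense(): the state, without advancing time (a new reading comes with each control period).
- cams.capture(name): name is "scene" or "top"; returns a dict with "img" (384x512x3 uint8, blue, green, red), "depth" (384x512 float32, m along the optical axis (not along the pixel's ray), 0 where there is no reading), "fx", "fy", "cx", "cy" (pixels), "extrinsics" (4x4, takes a point from camera to world coordinates). Camera axes: x right, y down, z forward; pixel columns grow to the right and rows downward; lengths in m; the calibration is good to about 2 mm. A picture is of the moment at which its call begins.
- bot.sign_off(): hands the job in; it is judged then, once.
The state is a dict: "time": time; "qpos": joint angles; "dq": joint speeds; "effort": joint torques, N m; "tool_pos": TCP position; "tool_rot": TCP orientation; "contact_force": force on the tool from outside, world axes, zero at the start; "moment": the same for the moment, N m; "gripper_width": opening from 0.0 (shut) to 1.0 (fully open); "grasp_force": force on a finger pad.
Only numpy, scipy, OpenCV 4.12 (cv2) and the standard library are available. Lean on these libraries where they do the work, as an engineer would, in place of code of your own. Each camera call takes 0.05 s, during which the arm holds its last target. There are 200 camera calls.

## Working session

There is one attempt and no reset: what is moved stays moved. The work goes in short steps, Python scripts to look and compute and a tool call to move; the robot and the scene stay as the last step left them, time stands still between calls to the robot, and variables do not carry over. Pictures are saved under pics/ and viewed, at most 10 in all, crops included, and the job is handed in when it is done.

Besides the shell and the picture viewer there is one more tool, called after "Call:" as name(argument=value, ...) on one line, values as JSON. carry_out: Moves the arm, as the interface text tells. Its arguments: {"type":"object","properties":{"rows":{"type":"array","items":{"type":"object","properties":{"claw":{"type":"number"},"dx":{"type":"number"},"dy":{"type":"number"},"dz":{"type":"number"},"twist":{"type":"number"}}}}},"required":["rows"]}

```bash
mkdir -p pics
python3 - <<'E'
from station import monitor,cams,bot
import cv2,numpy as np
for n in("top","scene"):
    c=cams.capture(n);cv2.imwrite(f"pics/{n}0.png",c["img"]);np.savez(f"{n}0.npz",**c)
    print(n,c["fx"],c["fy"],c["cx"],c["cy"],c["extrinsics"].round(3).tolist())
print(monitor.sense(),bot.grasp_offset)
E
```

```text
top 475.8289442622561 475.8289442622561 253.87743190641942 185.96523299698487 [[-0.009, -0.989, 0.146, 0.323], [-1.0, 0.012, 0.02, -0.014], [-0.022, -0.146, -0.989, 1.353], [0.0, 0.0, 0.0, 1.0]]
scene 415.8502388547583 415.8502388547583 254.0334063229936 198.84584403186818 [[-0.206, 0.665, -0.718, 1.508], [0.978, 0.129, -0.161, 0.238], [-0.014, -0.736, -0.677, 0.999], [0.0, 0.0, 0.0, 1.0]]
{'time': 0.1, 'qpos': array([-1.37371254,  0.31166913,  0.01398855,  1.51289822, -0.00443851,
        1.3192083 , -0.02720069]), 'dq': array([-0.00070684, -0.00265559,  0.00197688, -0.00441837, -0.00184814,
       -0.0006983 ,  0.00051651]), 'effort': array([ 4.23055089e-04, -3.80856371e+01,  1.46372532e-01, -2.31243521e+01,
        1.21950964e-02,  8.11521371e-03, -1.65653483e-05]), 'tool_pos': array([0.1299023 , 0.53376224, 0.23031621]), 'tool_rot': array([-0.37405578, -3.11903631,  0.00336487]), 'contact_force': array([0.04991232, 0.84052781, 0.65137982]), 'moment': array([-0.03061545,  0.00538372,  0.02305107]), 'grasp_force': 0.0, 'gripper_width': 1.0005094296130719} -0.0187
```

View pics/top0.png

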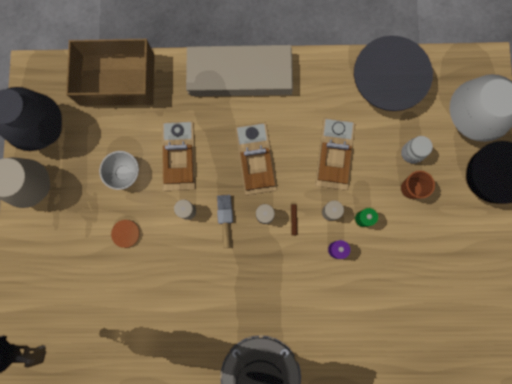

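View pics/scene0.png

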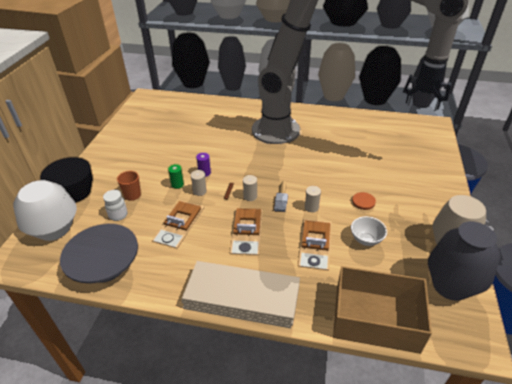

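Top view: buff props stand at (184,209), (265,214) and (334,211). Their look-alikes are the green one at (367,217) and the purple one at (341,250), plus the jar at (418,150), all to be left alone. The stations are thick at (178,157), solid at (257,160) and thin at (336,155), with symbols at rows ~130. I choose the three buff ones.

```bash
cat > h.py <<'E'
import cv2,numpy as np
def ray(c,uv,z):
    uv=np.atleast_2d(uv).astype(float);E=c["extrinsics"]
    d=np.c_[(uv[:,0]-c["cx"])/c["fx"],(uv[:,1]-c["cy"])/c["fy"],np.ones(len(uv))]@E[:3,:3].T
    return (E[:3,3]+d*((z-E[2,3])/d[:,2])[:,None])
def cloud(c):
    v,u=np.mgrid[:384,:512];D=c["depth"]
    P=np.stack([(u-c["cx"])/c["fx"]*D,(v-c["cy"])/c["fy"]*D,D],-1)@c["extrinsics"][:3,:3].T+c["extrinsics"][:3,3]
    P[D==0]=np.nan
    return P
E
python3 - <<'E'
from h import *
for n in("top",):
    c=np.load(n+"0.npz");P=cloud(c);img=c["img"]
    for p in[(184,209),(265,214),(334,211)]:
        m=np.zeros((384,512),np.uint8);m[p[1]-16:p[1]+17,p[0]-16:p[0]+17]=1
        k=m.astype(bool)&(P[...,2]>.072)&(P[...,2]<.09)
        cs,_=cv2.findContours(k.astype(np.uint8),0,1);q=max(cs,key=cv2.contourArea)
        (x,y),r=cv2.minEnclosingCircle(q)
        print("prop",p,(x,y),r,"z",np.nanmedian(P[k][:,2]),"mean",P[k].mean(0).round(4),"ray",ray(c,(x,y),.08).round(4),k.sum())
    hsv=cv2.cvtColor(img,cv2.COLOR_BGR2HSV)
    for nm,s,b in[("thick",(178,130),(178,168)),("solid",(252,133),(257,172)),("thin",(339,129),(336,170))]:
        print(nm)
        print(" hsv plate",hsv[b[1]+12,b[0]-8],hsv[b[1]-12,b[0]-10],hsv[s[1]-5,s[0]-11],"z",P[b[1]+10,b[0]-9:b[0]+10:3,2].round(3))
        # station footprint: dark/white cards vs table by height>3mm
        x0,y0=s[0]-28,s[1]-16
        z=P[y0:y0+86,x0:x0+56]
        k=((z[...,2]>.003)&(z[...,2]<.026)).astype(np.uint8)
        cs,_=cv2.findContours(k,0,1);q=max(cs,key=cv2.contourArea)
        kk=np.zeros_like(k);cv2.drawContours(kk,[q],-1,1,-1)
        w=z[(kk>0)&np.isfinite(z[...,0])][:,:2]
        rc=cv2.minAreaRect((w*1000).astype(np.float32));print(" foot",rc,kk.sum())
        k=((z[...,2]>.013)&(z[...,2]<.026)).astype(np.uint8)
        w=z[(k>0)][:,:2]
        rc=cv2.minAreaRect((w*1000).astype(np.float32));print(" plate",rc,k.sum())
        a=img[y0:y0+86,x0:x0+56]
        cv2.imwrite(f"c_{nm}.png",a)
    st=np.hstack([cv2.imread(f"c_{n}.png") for n in("thick","solid","thin")])
    pr=np.hstack([img[180:260,q-28:q+28] for q in(184,265,334)])
    cv2.imwrite("pics/crop1.png",cv2.resize(np.vstack([st,pr]),None,fx=3.6,fy=3.6,interpolation=2))
E
```

```text
prop (184, 209) (182.76922607421875, 207.96153259277344) 9.280817985534668 z 0.0807607892601141 mean [0.4541 0.2051 0.0806] ray [[0.454  0.2046 0.08  ]] 270
prop (265, 214) (264.4166564941406, 212.5) 9.251608848571777 z 0.08050476613854896 mean [ 0.4391 -0.0149  0.0804] ray [[ 0.4393 -0.0152  0.08  ]] 268
prop (334, 211) (333.25, 209.0) 9.303997039794922 z 0.0799854951396578 mean [ 0.4468 -0.1997  0.08  ] ray [[ 0.4467 -0.1994  0.08  ]] 272
thick
 hsv plate [ 15 159 122] [ 15 139  79] [ 40  10 149] z [0.024 0.02  0.018 0.022 0.021 0.014 0.019]
 foot ((614.9306640625, 235.6300048828125), (232.91943359375, 109.06609344482422), 0.5370931625366211) 2221
 plate ((620.0270385742188, 234.45433044433594), (179.96351623535156, 86.41423034667969), 1.0048128366470337) 735
solid
 hsv plate [ 14 166 106] [ 15 122  98] [ 30  12 147] z [0.022 0.022 0.02  0.023 0.021 0.019 0.018]
 foot ((612.3245849609375, 9.57046890258789), (225.76315307617188, 105.72551727294922), 6.21928071975708) 2207
 plate ((570.31591796875, 9.687408447265625), (124.47563934326172, 234.07484436035156), 72.21762084960938) 784
thin
 hsv plate [ 17 109 131] [ 16 126 107] [ 40  10 147] z [0.016 0.022 0.022 0.023 0.019 0.016 0.021]
 foot ((612.931884765625, -216.77001953125), (105.41337585449219, 220.95956420898438), 80.79747772216797) 2227
 plate ((611.2869262695312, -217.8382110595703), (87.40410614013672, 182.74964904785156), 81.24632263183594) 733
```

View pics/crop1.png

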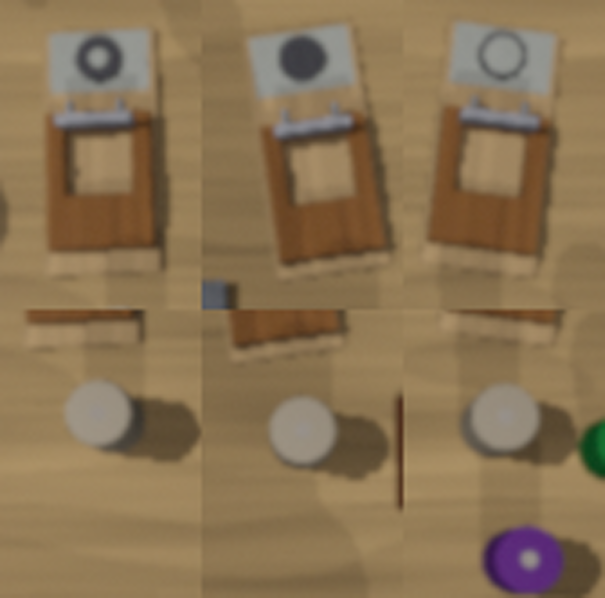

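The crop confirms it: left station shows the thick ring, middle the full disc, right the thin ring, and the props are the three buff cylinders. Next, the station axes.

Run:
```python
from h import *
c=np.load("top0.npz");img=c["img"];hsv=cv2.cvtColor(img,cv2.COLOR_BGR2HSV)
big=lambda k:max(cv2.findContours(k,0,1)[0],key=cv2.contourArea)
for nm,(x0,y0) in dict(thick=(150,114),solid=(224,117),thin=(311,113)).items():
    S=4
    a=cv2.resize(img[y0:y0+80,x0:x0+56],None,fx=S,fy=S,interpolation=cv2.INTER_CUBIC);h=cv2.cvtColor(a,cv2.COLOR_BGR2HSV)
    px=lambda q:(np.asarray(q,float).reshape(-1,2)+.5)/S-.5+[x0,y0]
    br=((h[...,1]>148)&(h[...,2]<160)).astype(np.uint8)
    br=cv2.morphologyEx(br,cv2.MORPH_OPEN,np.ones((5,5)))
    w=ray(c,px(big(br)),.019)[:,:2]*1000
    rc=cv2.minAreaRect(w.astype(np.float32));
    print(nm,"plate",np.round(rc[0],1),np.round(rc[1],1),round(rc[2],1))
    dk=((h[...,1]<80)&(h[...,2]<115)).astype(np.uint8); dk[110:]=0
    q=big(dk);(u,v),r=cv2.minEnclosingCircle(q);s=ray(c,px((u,v)),.006)[0]*1000
    print("  symbol",s.round(1),"diam",2*r/S/c["fx"]*1340)
    ax=np.array([1.,0]);ang=np.deg2rad(rc[2]); ang=(ang+np.pi/4)%(np.pi/2)-np.pi/4
    ax=np.array([np.cos(ang),np.sin(ang)]);n=np.array([-ax[1],ax[0]])
    o=s[:2]-82*ax;o2=o+n*((np.array(rc[0])-o)@n)
    print("  yaw",np.rad2deg(ang).round(2),"origin(sym)",o.round(1),"origin with plate line",o2.round(1))
    # hole: light region inside the plate
    full=np.zeros_like(br);cv2.drawContours(full,[big(br)],-1,1,-1)
    ho=((full>0)&(h[...,2]>115)&(br==0)).astype(np.uint8)
    if ho.any():
        w=ray(c,px(big(ho)),.012)[:,:2]*1000;rr=cv2.minAreaRect(w.astype(np.float32));print("  hole",np.round(rr[0],1),np.round(rr[1],1),"in st",((np.array(rr[0])-o)@ax).round(1),((np.array(rr[0])-o)@n).round(1))
    gr=((h[...,1]<70)&(h[...,2]>100)).astype(np.uint8);gr[:85]=0
    w=ray(c,px(big(gr)),.042)[:,:2]*1000;rr=cv2.minAreaRect(w.astype(np.float32));print("  fence",np.round(rr[0],1),np.round(rr[1],1),round(rr[2],1),"in st",((w-o)@ax).min().round(1),((w-o)@ax).max().round(1),((w-o)@n).mean().round(1))
```

```text
thick plate [587.1 231.8] [106.9  82.7] 2.3
  symbol [690.5 236.5   6. ] diam 38.90741962752641
  yaw 2.29 origin(sym) [608.6 233.2] origin with plate line [608.6 232.7]
  fence [659.2 230. ] [81.4 14.6] 89.2 in st 43.8 60.0 -5.0
solid plate [569.3   3.2] [106.5  81.3] 7.8
  symbol [679.   19.1   6. ] diam 38.46440352407567
  yaw 7.78 origin(sym) [597.7   8. ] origin with plate line [597.8   7.1]
  fence [645.6  17.1] [80.6 18.1] 89.2 in st 44.3 63.7 4.1
thin plate [ 584.7 -216.6] [ 82.3 107.2] 81.9
  symbol [ 688.9 -231.8    6. ] diam 38.805898293062214
  yaw -8.07 origin(sym) [ 607.7 -220.3] origin with plate line [ 607.8 -219.9]
  fence [ 655.2 -223.8] [80.8 15.2] 89.2 in st 44.0 60.1 1.8
```

Call:
carry_out(rows=[{"claw": -0.5,"dx": 32.4,"dy": -32.9,"dz": -7,"twist": 16},{"claw": -0.5,"dx": 32.4,"dy": -32.9,"dz": -7,"twist": 16},{"claw": -0.5,"dx": 32.4,"dy": -32.9,"dz": -7,"twist": 16},{"claw": -0.5,"dx": 32.4,"dy": -32.9,"dz": -7,"twist": 16},{"claw": -0.5,"dx": 32.4,"dy": -32.9,"dz": -7,"twist": 16},{"claw": -0.5,"dx": 32.4,"dy": -32.9,"dz": -7,"twist": 16},{"claw": -0.5,"dx": 32.4,"dy": -32.9,"dz": -7,"twist": 16},{"claw": -0.5,"dx": 32.4,"dy": -32.9,"dz": -7,"twist": 16}])

```text
time: 0.9
tool_pos: [0.4071, 0.2522, 0.1711]
tool_rot: [0.064, -3.141, -0.0]
contact_force: [0.7, 1.4, 0.5]
gripper_width: 0.748
grasp_force: 0.0
```

Call:
carry_out(rows=[{"claw": -0.5,"dx": 4.5,"dy": -4.7,"dz": -1},{"claw": -0.5,"dx": 4.5,"dy": -4.7,"dz": -3},{"claw": -0.5,"dx": 4.5,"dy": -4.7,"dz": -4},{"claw": -0.5,"dx": 4.5,"dy": -4.7,"dz": -4},{"claw": -0.5,"dx": 4.5,"dy": -4.7,"dz": -4}])

```text
validation failed for argument at $.ro...
```

Call:
carry_out(rows=[{"claw": -0.5,"dx": 4.5,"dy": -4.7,"dz": -1,"twist": 0},{"claw": -0.5,"dx": 4.5,"dy": -4.7,"dz": -3,"twist": 0},{"claw": -0.5,"dx": 4.5,"dy": -4.7,"dz": -4,"twist": 0},{"claw": -0.5,"dx": 4.5,"dy": -4.7,"dz": -4,"twist": 0},{"claw": -0.5,"dx": 4.5,"dy": -4.7,"dz": -4,"twist": 0}])

```text
time: 1.4
tool_pos: [0.45, 0.2089, 0.1316]
tool_rot: [0.069, -3.14, -0.001]
contact_force: [-1.0, 0.6, 0.0]
gripper_width: 0.751
grasp_force: 0.0
```

Call:
carry_out(rows=[{"claw": -0.5,"dx": 0,"dy": 0,"dz": -2,"twist": 0},{"claw": -0.5,"dx": 0,"dy": 0,"dz": -3.5,"twist": 0},{"claw": -0.5,"dx": 0,"dy": 0,"dz": -3.5,"twist": 0},{"claw": -0.5,"dx": 0,"dy": 0,"dz": -3.5,"twist": 0}])

```text
time: 1.8
tool_pos: [0.4511, 0.2085, 0.0975]
tool_rot: [-0.068, 3.14, 0.002]
contact_force: [0.5, -0.5, 0.4]
gripper_width: 0.752
grasp_force: 0.0
```

Run:
```python
from station import monitor
s=monitor.sense();print(s["tool_pos"],s["dq"].round(3),s["contact_force"],s["time"])
```

```text
[0.45108424 0.20846945 0.09750813] [ 0.005 -0.01   0.009 -0.018  0.002 -0.002 -0.   ] [ 0.51051543 -0.54318398  0.37587649] 1.8
```

Call:
carry_out(rows=[{"claw": -0.5,"dx": 0.3,"dy": -0.35,"dz": 0,"twist": 0},{"claw": -0.5,"dx": 0.3,"dy": -0.35,"dz": -2,"twist": 0},{"claw": -0.5,"dx": 0.3,"dy": -0.35,"dz": -4,"twist": 0},{"claw": -0.5,"dx": 0.3,"dy": -0.35,"dz": -6.2,"twist": 0},{"claw": -0.5,"dx": 0.3,"dy": -0.35,"dz": -6.2,"twist": 0},{"claw": 1,"dx": 0.3,"dy": -0.35,"dz": -6.2,"twist": 0},{"claw": 1,"dx": 0.3,"dy": -0.35,"dz": -6.2,"twist": 0},{"claw": 1,"dx": 0.3,"dy": -0.35,"dz": -6.2,"twist": 0}])

```text
time: 2.6
tool_pos: [0.4553, 0.2039, 0.0358]
tool_rot: [-0.064, 3.139, 0.002]
contact_force: [0.8, 0.5, -0.0]
gripper_width: 0.571
grasp_force: 62.4
```

Call:
carry_out(rows=[{"claw": 1,"dx": 0,"dy": 0,"dz": 0,"twist": 0},{"claw": 1,"dx": 0,"dy": 0,"dz": 0,"twist": 0}])

```text
time: 2.8
tool_pos: [0.4553, 0.2039, 0.0358]
tool_rot: [-0.064, 3.139, 0.002]
contact_force: [-0.2, 0.2, 5.0]
gripper_width: 0.572
grasp_force: 62.4
```

Call:
carry_out(rows=[{"claw": 1,"dx": 0,"dy": 0,"dz": 1,"twist": 0},{"claw": 1,"dx": 0,"dy": 0,"dz": 4,"twist": 0},{"claw": 1,"dx": 0,"dy": 0,"dz": 7,"twist": 0},{"claw": 1,"dx": 0,"dy": 0,"dz": 8,"twist": 0},{"claw": 1,"dx": 0,"dy": 0,"dz": 8,"twist": 0},{"claw": 1,"dx": 0,"dy": 0,"dz": 8,"twist": 0},{"claw": 1,"dx": 0,"dy": 0,"dz": 8,"twist": 0}])

```text
time: 3.5
tool_pos: [0.4527, 0.2028, 0.1128]
tool_rot: [0.064, -3.137, 0.003]
contact_force: [-0.5, 0.1, -3.4]
gripper_width: 0.574
grasp_force: 62.9
```

Call:
carry_out(rows=[{"claw": 1,"dx": 0,"dy": 0,"dz": 0,"twist": 0}])

```text
time: 3.6
tool_pos: [0.4532, 0.2029, 0.1131]
tool_rot: [0.064, -3.138, 0.002]
contact_force: [-0.2, -0.5, -3.6]
gripper_width: 0.571
grasp_force: 62.9
```

Call:
carry_out(rows=[{"claw": 1,"dx": 0,"dy": 0,"dz": 0,"twist": 0}])

```text
time: 3.7
tool_pos: [0.4536, 0.2031, 0.1136]
tool_rot: [0.064, -3.139, 0.002]
contact_force: [-0.1, -0.6, -2.7]
gripper_width: 0.578
grasp_force: 62.9
```

Call:
carry_out(rows=[{"claw": 1,"dx": 0,"dy": 0,"dz": 0,"twist": 0}])

```text
time: 3.8
tool_pos: [0.454, 0.2033, 0.1141]
tool_rot: [0.064, -3.14, 0.001]
contact_force: [-0.7, 1.0, -3.8]
gripper_width: 0.574
grasp_force: 62.9
```

```bash
cat >> h.py <<'E'
def avg(n=6):
    from station import monitor,cams
    F=[]
    for i in range(n):
        cams.capture("top");s=monitor.sense();F.append(np.r_[s["contact_force"],s["effort"][[1,3]],s["time"]])
    F=np.array(F);print("mean",F.mean(0).round(2),"sd",F.std(0).round(2),"tcp",s["tool_pos"].round(4),"w",round(s["gripper_width"],3))
E
python3 -c "from h import *;avg()"
```

```text
mean [ -0.16   0.25  -2.75 -35.49 -21.17   3.98] sd [0.39 0.55 0.12 0.01 0.02 0.09] tcp [0.4543 0.2035 0.1147] w 0.572
```

Run:
```python
from h import *
c=np.load("top0.npz");g=cv2.cvtColor(c["img"],cv2.COLOR_BGR2HSV)
st=dict(thick=(2.4,608.6,233.),solid=(8.0,597.75,7.5),thin=(-8.2,607.75,-220.1))
for n,(yaw,ox,oy) in st.items():
    a=np.deg2rad(yaw);ax=np.array([np.cos(a),np.sin(a)])
    # sample S,V along centre line at plane z=.019
    E=np.linalg.inv(c["extrinsics"]);pr=[]
    for t in range(-20,60,2):
        row=[]
        for w in(-12,0,12):
            X=np.r_[(np.array([ox,oy])+t*ax+w*np.array([-ax[1],ax[0]]))/1000,.019,1];q=E@X
            u=np.float32([[q[0]/q[2]*c["fx"]+c["cx"],q[1]/q[2]*c["fy"]+c["cy"]]])
            row.append(cv2.remap(g[...,1:].copy(),u[:,None,:1].reshape(1,1),u[:,None,1:].reshape(1,1),1)[0,0])
        pr.append((t,*np.mean(row,0).astype(int)))
    print(n," ".join(f"{t}:{s}/{v}" for t,s,v in pr))
```

```text
thick -20:100/154 -18:99/157 -16:98/159 -14:98/159 -12:98/160 -10:98/160 -8:98/160 -6:99/161 -4:98/161 -2:98/161 0:99/161 2:99/161 4:99/161 6:99/161 8:99/160 10:99/157 12:102/147 14:106/131 16:111/108 18:109/89 20:89/77 22:46/73 24:20/83 26:11/101 28:13/123 30:11/135 32:11/139 34:19/137 36:50/137 38:77/139 40:91/144 42:96/145 44:97/146 46:96/146 48:90/145 50:73/144 52:49/141 54:26/137 56:14/133 58:10/127
solid -20:98/160 -18:98/160 -16:98/160 -14:98/160 -12:99/160 -10:98/160 -8:98/160 -6:99/160 -4:99/160 -2:98/160 0:98/159 2:99/156 4:101/147 6:103/131 8:108/110 10:111/94 12:106/81 14:82/74 16:39/77 18:15/92 20:12/114 22:11/130 24:10/138 26:13/137 28:34/137 30:66/138 32:88/141 34:96/143 36:98/144 38:100/145 40:101/145 42:101/146 44:101/146 46:98/145 48:89/144 50:70/142 52:45/139 54:24/136 56:12/134 58:8/131
thin -20:99/159 -18:99/159 -16:99/159 -14:99/159 -12:99/160 -10:99/159 -8:99/159 -6:99/159 -4:99/159 -2:100/160 0:99/160 2:99/160 4:98/159 6:99/159 8:99/159 10:100/158 12:101/154 14:104/142 16:107/122 18:97/96 20:58/82 22:21/84 24:12/101 26:12/120 28:11/132 30:10/137 32:17/134 34:42/133 36:74/133 38:92/137 40:100/140 42:100/143 44:101/143 46:99/143 48:92/143 50:74/141 52:49/138 54:26/135 56:14/132 58:9/127
```

Call:
carry_out(rows=[{"claw": 1,"dx": 4,"dy": 0.9,"dz": 0,"twist": 0},{"claw": 1,"dx": 8,"dy": 1.8,"dz": 0,"twist": 0},{"claw": 1,"dx": 11.5,"dy": 2.5,"dz": 0,"twist": 0},{"claw": 1,"dx": 13.6,"dy": 2.85,"dz": 0,"twist": 0},{"claw": 1,"dx": 13.6,"dy": 2.85,"dz": -1,"twist": 0},{"claw": 1,"dx": 13.6,"dy": 2.85,"dz": -3,"twist": 0},{"claw": 1,"dx": 13.6,"dy": 2.85,"dz": -4.5,"twist": 0},{"claw": 1,"dx": 13.6,"dy": 2.85,"dz": -5,"twist": 0}])

```text
time: 4.9
tool_pos: [0.5875, 0.2314, 0.0617]
tool_rot: [0.064, -3.135, 0.003]
contact_force: [-0.4, 0.5, -3.5]
gripper_width: 0.574
grasp_force: 62.9
```

```bash
python3 -c "from h import *;avg(8)"
```

```text
mean [ -0.06  -0.23  -2.96 -49.69 -21.39   5.12] sd [0.37 0.29 0.39 0.86 0.49 0.11] tcp [0.591  0.2322 0.0657] w 0.574
```

Call:
carry_out(rows=[{"claw": 1,"dx": 0.4,"dy": 0,"dz": -0.4,"twist": 0},{"claw": 1,"dx": 0.9,"dy": 0,"dz": -0.7,"twist": 0},{"claw": 1,"dx": 1.2,"dy": 0,"dz": -0.7,"twist": 0},{"claw": 1,"dx": 1.2,"dy": 0,"dz": -0.7,"twist": 0},{"claw": 1,"dx": 1.2,"dy": 0,"dz": -0.7,"twist": 0}])

```text
time: 5.8
tool_pos: [0.6024, 0.2318, 0.0575]
tool_rot: [0.063, -3.141, 0.0]
contact_force: [-0.4, 0.7, -2.3]
gripper_width: 0.572
grasp_force: 62.9
```

```bash
python3 -c "from h import *;avg(8)"
```

```text
mean [ 5.000e-02 -1.400e-01 -3.140e+00 -5.107e+01 -2.154e+01  6.020e+00] sd [0.59 0.31 0.21 0.03 0.01 0.11] tcp [0.6022 0.232  0.0577] w 0.571
```

No contact yet at 0.6022; push on 4 mm.

Call:
carry_out(rows=[{"claw": 1,"dx": 0.2,"dy": 0,"dz": 0,"twist": 0},{"claw": 1,"dx": 0.4,"dy": 0,"dz": 0,"twist": 0},{"claw": 1,"dx": 0.4,"dy": 0,"dz": 0,"twist": 0},{"claw": 1,"dx": 0.4,"dy": 0,"dz": 0,"twist": 0}])

```text
time: 6.6
tool_pos: [0.6064, 0.2319, 0.0576]
tool_rot: [-0.063, 3.141, -0.0]
contact_force: [-0.2, -0.6, -2.1]
gripper_width: 0.574
grasp_force: 62.9
```

```bash
python3 -c "from h import *;avg(8)"
```

```text
mean [ 2.500e-01 -1.000e-02 -2.760e+00 -5.146e+01 -2.160e+01  6.820e+00] sd [0.42 0.37 0.64 0.01 0.01 0.11] tcp [0.6062 0.232  0.0576] w 0.575
```

Call:
carry_out(rows=[{"claw": 1,"dx": 0.2,"dy": 0,"dz": 0,"twist": 0},{"claw": 1,"dx": 0.4,"dy": 0,"dz": 0,"twist": 0},{"claw": 1,"dx": 0.4,"dy": 0,"dz": 0,"twist": 0},{"claw": 1,"dx": 0.4,"dy": 0,"dz": 0,"twist": 0}])

```text
time: 7.4
tool_pos: [0.6094, 0.2321, 0.0574]
tool_rot: [0.064, -3.139, 0.0]
contact_force: [-2.2, 0.3, -1.2]
gripper_width: 0.572
grasp_force: 62.9
```

```bash
python3 -c "from h import *;avg(8)"
```

```text
mean [ -3.53   0.13  -2.39 -51.81 -22.99   7.62] sd [0.43 0.43 0.41 0.16 0.12 0.11] tcp [0.6098 0.2321 0.0574] w 0.573
```

Call:
carry_out(rows=[{"claw": 1,"dx": -0.2,"dy": 0,"dz": 0,"twist": 0},{"claw": 1,"dx": -0.4,"dy": 0,"dz": 0,"twist": 0},{"claw": 1,"dx": -0.4,"dy": 0,"dz": 0,"twist": 0},{"claw": 1,"dx": -0.4,"dy": 0,"dz": 0,"twist": 0},{"claw": 1,"dx": -0.4,"dy": 0,"dz": -0.2,"twist": 0},{"claw": 1,"dx": -0.4,"dy": 0,"dz": -0.4,"twist": 0},{"claw": 1,"dx": -0.4,"dy": 0,"dz": -0.6,"twist": 0},{"claw": 1,"dx": -0.4,"dy": 0,"dz": -0.6,"twist": 0}])

```text
time: 8.6
tool_pos: [0.6064, 0.232, 0.0512]
tool_rot: [-0.064, 3.141, 0.0]
contact_force: [0.4, 0.7, -3.3]
gripper_width: 0.573
grasp_force: 63.0
```

```bash
python3 -c "from h import *;avg(4)"
```

```text
mean [-3.500e-01 -4.000e-02 -3.420e+00 -5.162e+01 -2.139e+01  8.730e+00] sd [0.47 0.42 0.29 0.01 0.   0.06] tcp [0.6064 0.232  0.0516] w 0.572
```

Call:
carry_out(rows=[{"claw": 1,"dx": 0,"dy": 0,"dz": -0.25,"twist": 0},{"claw": 1,"dx": 0,"dy": 0,"dz": -0.5,"twist": 0},{"claw": 1,"dx": 0,"dy": 0,"dz": -0.7,"twist": 0},{"claw": 1,"dx": 0,"dy": 0,"dz": -0.85,"twist": 0},{"claw": 1,"dx": 0,"dy": 0,"dz": -0.95,"twist": 0},{"claw": 1,"dx": 0,"dy": 0,"dz": -1.05,"twist": 0},{"claw": 1,"dx": 0,"dy": 0,"dz": -1.05,"twist": 0},{"claw": 1,"dx": 0,"dy": 0,"dz": -1.05,"twist": 0}])

```text
time: 9.6
tool_pos: [0.6063, 0.232, 0.0411]
tool_rot: [0.064, -3.141, -0.0]
contact_force: [-0.8, 1.0, -2.6]
gripper_width: 0.57
grasp_force: 63.0
```

```bash
python3 -c "from h import *;avg(4)"
```

```text
mean [ -0.06   0.51  -3.3  -51.9  -21.08   9.73] sd [0.4  0.33 0.32 0.01 0.   0.06] tcp [0.6063 0.232  0.0411] w 0.578
```

Call:
carry_out(rows=[{"claw": 1,"dx": 0,"dy": 0,"dz": -0.05,"twist": 0},{"claw": 1,"dx": 0,"dy": 0,"dz": -0.1,"twist": 0},{"claw": 1,"dx": 0,"dy": 0,"dz": -0.1,"twist": 0},{"claw": 1,"dx": 0,"dy": 0,"dz": -0.1,"twist": 0}])

```text
time: 10.2
tool_pos: [0.6064, 0.232, 0.0409]
tool_rot: [-0.064, 3.141, 0.0]
contact_force: [-2.3, 0.3, 3.9]
gripper_width: 0.568
grasp_force: 63.0
```

```bash
python3 -c "from h import *;avg(3)"
```

```text
mean [ -2.94   0.21   4.7  -47.36 -19.97  10.3 ] sd [0.57 0.2  0.36 0.28 0.07 0.04] tcp [0.6064 0.232  0.0409] w 0.573
```

Call:
carry_out(rows=[{"claw": -0.4,"dx": 0,"dy": 0,"dz": 0.05,"twist": 0},{"claw": -0.4,"dx": 0,"dy": 0,"dz": 0.1,"twist": 0},{"claw": -0.4,"dx": 0,"dy": 0,"dz": 0.1,"twist": 0},{"claw": -0.4,"dx": 0,"dy": 0,"dz": 0.1,"twist": 0},{"claw": -0.4,"dx": 0,"dy": 0,"dz": 1.5,"twist": 0},{"claw": -0.4,"dx": 0,"dy": 0,"dz": 5,"twist": 0},{"claw": -0.4,"dx": 0,"dy": 0,"dz": 9,"twist": 0},{"claw": -0.4,"dx": 0,"dy": 0,"dz": 9,"twist": 0}])

```text
time: 11.15
tool_pos: [0.6114, 0.2333, 0.1386]
tool_rot: [-0.063, 3.126, 0.008]
contact_force: [0.9, -0.6, 0.7]
gripper_width: 0.703
grasp_force: 0.0
```

Call:
carry_out(rows=[{"claw": -0.5,"dx": -16.7,"dy": -24.7,"dz": 0,"twist": 0},{"claw": -0.5,"dx": -16.7,"dy": -24.7,"dz": 0,"twist": 0},{"claw": -0.5,"dx": -16.7,"dy": -24.7,"dz": 0,"twist": 0},{"claw": -0.5,"dx": -16.7,"dy": -24.7,"dz": 0,"twist": 0},{"claw": -0.5,"dx": -16.7,"dy": -24.7,"dz": 0,"twist": 0},{"claw": -0.5,"dx": -16.7,"dy": -24.7,"dz": 0,"twist": 0},{"claw": -0.5,"dx": -16.7,"dy": -24.7,"dz": 0,"twist": 0},{"claw": -0.5,"dx": -16.7,"dy": -24.7,"dz": -2,"twist": 0}])

```text
time: 11.95
tool_pos: [0.4418, -0.0165, 0.1131]
tool_rot: [-0.057, 3.133, 0.002]
contact_force: [0.9, -0.4, 0.0]
gripper_width: 0.752
grasp_force: 0.0
```

Call:
carry_out(rows=[{"claw": -0.5,"dx": 0,"dy": 0,"dz": -1.2,"twist": 0},{"claw": -0.5,"dx": 0,"dy": 0,"dz": -1.2,"twist": 0},{"claw": -0.5,"dx": 0,"dy": 0,"dz": -1.2,"twist": 0}])

```text
time: 12.25
tool_pos: [0.4399, -0.0149, 0.0987]
tool_rot: [-0.064, 3.14, 0.0]
contact_force: [-0.3, -0.1, -0.3]
gripper_width: 0.746
grasp_force: 0.0
```

Run:
```python
from h import *
avg(3)
from station import cams
c=cams.capture("scene");np.savez("scene1.npz",**c)
P=cloud(c);k=(P[...,2]>.06)&(P[...,2]<.1)&(abs(P[...,0]-.605)<.06)&(abs(P[...,1]-.233)<.05)
print(P[k].mean(0) if k.any() else 0,np.percentile(P[k][:,2],[5,50,95]))
```

```text
mean [  0.43   0.18   0.18 -28.06 -18.93  12.35] sd [0.5  0.47 0.3  0.07 0.09 0.04] tcp [ 0.4403 -0.0149  0.099 ] w 0.753
[0.6112261  0.23382217 0.08036254] [0.06269192 0.08398525 0.08784111]
```

Call:
carry_out(rows=[{"claw": -0.5,"dx": -0.1,"dy": 0,"dz": -2,"twist": 0},{"claw": -0.5,"dx": -0.1,"dy": 0,"dz": -4.5,"twist": 0},{"claw": -0.5,"dx": -0.1,"dy": 0,"dz": -6.3,"twist": 0},{"claw": -0.5,"dx": -0.1,"dy": 0,"dz": -6.3,"twist": 0},{"claw": -0.5,"dx": -0.1,"dy": 0,"dz": -6.3,"twist": 0},{"claw": 1,"dx": -0.1,"dy": 0,"dz": -6.3,"twist": 0},{"claw": 1,"dx": -0.1,"dy": 0,"dz": -6.3,"twist": 0},{"claw": 1,"dx": -0.1,"dy": 0,"dz": -6.3,"twist": 0}])

```text
time: 13.25
tool_pos: [0.44, -0.0155, 0.0367]
tool_rot: [-0.063, 3.137, -0.0]
contact_force: [-0.3, -0.4, 6.5]
gripper_width: 0.573
grasp_force: 62.4
```

Call:
carry_out(rows=[{"claw": 1,"dx": 0,"dy": 0,"dz": 0,"twist": 0},{"claw": 1,"dx": 0,"dy": 0,"dz": 1,"twist": 0},{"claw": 1,"dx": 0,"dy": 0,"dz": 4,"twist": 0},{"claw": 1,"dx": 0,"dy": 0,"dz": 7,"twist": 0},{"claw": 1,"dx": 0,"dy": 0,"dz": 8,"twist": 0},{"claw": 1,"dx": 0,"dy": 0,"dz": 8,"twist": 0},{"claw": 1,"dx": 0,"dy": 0,"dz": 8,"twist": 0}])

```text
time: 13.95
tool_pos: [0.4368, -0.0148, 0.1139]
tool_rot: [0.064, -3.138, -0.0]
contact_force: [-0.4, -0.5, -6.2]
gripper_width: 0.572
grasp_force: 64.1
```

```bash
python3 -c "from h import *;avg(8)"
```

```text
mean [ -0.06   0.15  -5.84 -30.06 -21.65  14.18] sd [0.45 0.42 0.41 0.24 0.2  0.11] tcp [ 0.438  -0.0151  0.1147] w 0.575
```

Call:
carry_out(rows=[{"claw": 1,"dx": 4,"dy": 0.6,"dz": 0,"twist": 2},{"claw": 1,"dx": 8,"dy": 1.2,"dz": 0,"twist": 4},{"claw": 1,"dx": 11.5,"dy": 1.6,"dz": 0,"twist": 5.6},{"claw": 1,"dx": 13.7,"dy": 1.95,"dz": 0,"twist": 5.6},{"claw": 1,"dx": 13.7,"dy": 1.95,"dz": -1,"twist": 5.6},{"claw": 1,"dx": 13.7,"dy": 1.95,"dz": -3,"twist": 5.6},{"claw": 1,"dx": 13.7,"dy": 1.95,"dz": -4.5,"twist": 5.6},{"claw": 1,"dx": 13.7,"dy": 1.95,"dz": -5,"twist": 5.6}])

```text
time: 15.15
tool_pos: [0.5725, 0.0045, 0.0623]
tool_rot: [0.217, -3.128, -0.0]
contact_force: [-1.1, -0.4, -6.3]
gripper_width: 0.571
grasp_force: 64.0
```

Call:
carry_out(rows=[{"claw": 1,"dx": 0,"dy": 0,"dz": 0,"twist": 0},{"claw": 1,"dx": 0,"dy": 0,"dz": 0,"twist": 0}])

```text
time: 15.35
tool_pos: [0.5757, 0.0044, 0.0657]
tool_rot: [-0.217, 3.133, -0.0]
contact_force: [0.5, -0.4, -4.3]
gripper_width: 0.572
grasp_force: 64.0
```

```bash
python3 -c "from h import *;avg(5)"
```

```text
mean [ -0.15  -0.11  -5.32 -45.22 -21.28  15.5 ] sd [0.62 0.31 0.59 0.2  0.15 0.07] tcp [0.5759 0.0045 0.066 ] w 0.574
```

Call:
carry_out(rows=[{"claw": 1,"dx": 0.4,"dy": 0.05,"dz": -0.4,"twist": 0},{"claw": 1,"dx": 0.8,"dy": 0.11,"dz": -0.75,"twist": 0},{"claw": 1,"dx": 1.2,"dy": 0.17,"dz": -0.75,"twist": 0},{"claw": 1,"dx": 1.2,"dy": 0.17,"dz": -0.75,"twist": 0},{"claw": 1,"dx": 1.2,"dy": 0.17,"dz": -0.75,"twist": 0}])

```text
time: 16.1
tool_pos: [0.5874, 0.0061, 0.0575]
tool_rot: [0.217, -3.134, 0.0]
contact_force: [0.2, -1.0, -6.3]
gripper_width: 0.57
grasp_force: 64.0
```

```bash
python3 -c "from h import *;avg(5)"
```

```text
mean [ -0.12  -0.08  -5.5  -46.8  -21.41  16.25] sd [0.33 0.48 0.4  0.01 0.03 0.07] tcp [0.5872 0.0061 0.0577] w 0.575
```

Call:
carry_out(rows=[{"claw": 1,"dx": 0.15,"dy": 0.02,"dz": 0,"twist": 0},{"claw": 1,"dx": 0.3,"dy": 0.04,"dz": 0,"twist": 0},{"claw": 1,"dx": 0.3,"dy": 0.04,"dz": 0,"twist": 0},{"claw": 1,"dx": 0.3,"dy": 0.04,"dz": 0,"twist": 0}])

```text
time: 16.75
tool_pos: [0.59, 0.0065, 0.0575]
tool_rot: [0.217, -3.133, -0.0]
contact_force: [-0.4, -0.5, -5.1]
gripper_width: 0.574
grasp_force: 64.0
```

```bash
python3 -c "from h import *;avg(8)"
```

```text
mean [ -0.73   0.11  -5.49 -47.25 -21.88  16.98] sd [0.36 0.56 0.72 0.07 0.05 0.11] tcp [0.5901 0.0065 0.0575] w 0.57
```

Call:
carry_out(rows=[{"claw": 1,"dx": 0.2,"dy": 0.03,"dz": 0,"twist": 0},{"claw": 1,"dx": 0.2,"dy": 0.03,"dz": 0,"twist": 0},{"claw": 1,"dx": 0.2,"dy": 0.03,"dz": 0,"twist": 0}])

```text
time: 17.45
tool_pos: [0.5917, 0.0068, 0.0575]
tool_rot: [0.217, -3.133, -0.0]
contact_force: [-2.6, -1.3, -4.7]
gripper_width: 0.569
grasp_force: 64.0
```

```bash
python3 -c "from h import *;avg(8)"
```

```text
mean [ -3.1   -0.45  -4.81 -47.39 -22.85  17.68] sd [0.44 0.49 0.38 0.1  0.09 0.11] tcp [0.592  0.0068 0.0575] w 0.574
```

Call:
carry_out(rows=[{"claw": 1,"dx": -0.2,"dy": -0.03,"dz": 0,"twist": 0},{"claw": 1,"dx": -0.3,"dy": -0.04,"dz": 0,"twist": 0},{"claw": 1,"dx": -0.3,"dy": -0.04,"dz": 0,"twist": 0},{"claw": 1,"dx": -0.3,"dy": -0.04,"dz": 0,"twist": 0},{"claw": 1,"dx": -0.3,"dy": -0.04,"dz": -0.2,"twist": 0},{"claw": 1,"dx": -0.3,"dy": -0.04,"dz": -0.4,"twist": 0},{"claw": 1,"dx": -0.3,"dy": -0.04,"dz": -0.6,"twist": 0},{"claw": 1,"dx": -0.3,"dy": -0.04,"dz": -0.6,"twist": 0}])

```text
time: 18.65
tool_pos: [0.5903, 0.0065, 0.0547]
tool_rot: [-0.217, 3.132, 0.001]
contact_force: [-6.1, 0.6, 9.8]
gripper_width: 0.573
grasp_force: 65.7
```

```bash
python3 -c "from h import *;avg(4)"
```

```text
mean [ -6.24  -0.16   9.86 -39.25 -19.44  18.77] sd [0.62 0.37 0.65 0.03 0.   0.06] tcp [0.5903 0.0065 0.0548] w 0.574
```

Call:
carry_out(rows=[{"claw": 1,"dx": 0,"dy": 0,"dz": 0.3,"twist": 0},{"claw": 1,"dx": -0.15,"dy": -0.02,"dz": 0.5,"twist": 0},{"claw": 1,"dx": -0.15,"dy": -0.02,"dz": 0.5,"twist": 0},{"claw": 1,"dx": -0.15,"dy": -0.02,"dz": 0.5,"twist": 0}])

```text
time: 19.25
tool_pos: [0.5877, 0.0063, 0.0561]
tool_rot: [0.217, -3.134, 0.0]
contact_force: [-0.7, -0.9, -5.3]
gripper_width: 0.571
grasp_force: 64.5
```

```bash
python3 -c "from h import *;avg(5)"
```

```text
mean [ -0.26  -0.11  -5.57 -47.02 -21.35  19.4 ] sd [0.58 0.38 0.64 0.06 0.02 0.07] tcp [0.5878 0.0063 0.0563] w 0.568
```

Call:
carry_out(rows=[{"claw": 1,"dx": 0.08,"dy": 0.01,"dz": 0,"twist": 0},{"claw": 1,"dx": 0.08,"dy": 0.01,"dz": 0,"twist": 0},{"claw": 1,"dx": 0.08,"dy": 0.01,"dz": -0.15,"twist": 0},{"claw": 1,"dx": 0.08,"dy": 0.01,"dz": -0.3,"twist": 0},{"claw": 1,"dx": 0.08,"dy": 0.01,"dz": -0.45,"twist": 0},{"claw": 1,"dx": 0.08,"dy": 0.01,"dz": -0.45,"twist": 0}])

```text
time: 20.1
tool_pos: [0.5883, 0.0064, 0.0518]
tool_rot: [0.217, -3.133, -0.0]
contact_force: [0.1, -0.3, -5.4]
gripper_width: 0.57
grasp_force: 64.5
```

```bash
python3 -c "from h import *;avg(5)"
```

```text
mean [ -0.11  -0.21  -5.8  -47.07 -21.17  20.25] sd [0.45 0.17 0.28 0.02 0.02 0.07] tcp [0.5887 0.0063 0.0522] w 0.574
```

Call:
carry_out(rows=[{"claw": 1,"dx": 0,"dy": 0,"dz": -0.25,"twist": 0},{"claw": 1,"dx": 0,"dy": 0,"dz": -0.5,"twist": 0},{"claw": 1,"dx": 0,"dy": 0,"dz": -0.7,"twist": 0},{"claw": 1,"dx": 0,"dy": 0,"dz": -0.85,"twist": 0},{"claw": 1,"dx": 0,"dy": 0,"dz": -0.95,"twist": 0},{"claw": 1,"dx": 0,"dy": 0,"dz": -1.05,"twist": 0},{"claw": 1,"dx": 0,"dy": 0,"dz": -1.05,"twist": 0},{"claw": 1,"dx": 0,"dy": 0,"dz": -1.05,"twist": 0}])

```text
time: 21.15
tool_pos: [0.5886, 0.0063, 0.0419]
tool_rot: [-0.217, 3.134, 0.0]
contact_force: [-0.3, 0.5, -2.9]
gripper_width: 0.575
grasp_force: 64.4
```

Call:
carry_out(rows=[{"claw": 1,"dx": 0,"dy": 0,"dz": -0.05,"twist": 0},{"claw": 1,"dx": 0,"dy": 0,"dz": -0.1,"twist": 0},{"claw": 1,"dx": 0,"dy": 0,"dz": -0.1,"twist": 0}])

```text
time: 21.45
tool_pos: [0.5886, 0.0063, 0.0418]
tool_rot: [-0.217, 3.134, 0.001]
contact_force: [-4.6, -0.7, 5.7]
gripper_width: 0.573
grasp_force: 64.6
```

```bash
python3 -c "from h import *;avg(3)"
```

```text
mean [-3.990e+00 -3.000e-02  5.170e+00 -4.185e+01 -1.978e+01  2.155e+01] sd [0.63 0.38 0.29 0.01 0.   0.04] tcp [0.5887 0.0063 0.0418] w 0.575
```

Call:
carry_out(rows=[{"claw": -0.4,"dx": 0,"dy": 0,"dz": 0.05,"twist": 0},{"claw": -0.4,"dx": 0,"dy": 0,"dz": 0.1,"twist": 0},{"claw": -0.4,"dx": 0,"dy": 0,"dz": 0.1,"twist": 0},{"claw": -0.4,"dx": 0,"dy": 0,"dz": 0.1,"twist": 0},{"claw": -0.4,"dx": 0,"dy": 0,"dz": 1.5,"twist": 0},{"claw": -0.4,"dx": 0,"dy": 0,"dz": 5,"twist": 0},{"claw": -0.4,"dx": 0,"dy": 0,"dz": 9,"twist": 0},{"claw": -0.4,"dx": 0,"dy": 0,"dz": 9,"twist": 0}])

```text
time: 22.4
tool_pos: [0.5939, 0.0058, 0.1382]
tool_rot: [-0.216, 3.12, -0.001]
contact_force: [0.8, -0.9, 0.7]
gripper_width: 0.7
grasp_force: 0.0
```

Call:
carry_out(rows=[{"claw": -0.5,"dx": -14.2,"dy": -20.6,"dz": 0,"twist": -8},{"claw": -0.5,"dx": -14.2,"dy": -20.6,"dz": 0,"twist": -16},{"claw": -0.5,"dx": -14.2,"dy": -20.6,"dz": 0,"twist": -16},{"claw": -0.5,"dx": -14.2,"dy": -20.6,"dz": 0,"twist": -16},{"claw": -0.5,"dx": -14.2,"dy": -20.6,"dz": 0,"twist": -16},{"claw": -0.5,"dx": -14.2,"dy": -20.6,"dz": 0,"twist": -16},{"claw": -0.5,"dx": -14.2,"dy": -20.6,"dz": -2,"twist": -16},{"claw": -0.5,"dx": -14.2,"dy": -20.6,"dz": -3.2,"twist": -16}])

```text
time: 23.2
tool_pos: [0.4464, -0.1997, 0.0983]
tool_rot: [0.223, 3.133, 0.001]
contact_force: [-0.1, -0.4, 0.1]
gripper_width: 0.752
grasp_force: 0.0
```

Call:
carry_out(rows=[{"claw": -0.5,"dx": 0,"dy": 0,"dz": 0,"twist": 0},{"claw": -0.5,"dx": 0,"dy": 0,"dz": 0,"twist": 0},{"claw": -0.5,"dx": 0,"dy": 0,"dz": 0,"twist": 0}])

```text
time: 23.5
tool_pos: [0.4473, -0.1996, 0.0992]
tool_rot: [0.22, 3.133, -0.001]
contact_force: [0.2, -1.1, -0.2]
gripper_width: 0.747
grasp_force: 0.0
```

```bash
python3 -c "
from h import *
avg(3)
from station import cams
c=cams.capture('scene');cv2.imwrite('pics/s2.png',cv2.resize(c['img'][120:290,120:400],None,fx=2.8,fy=2.8))"
```

```text
mean [ -0.06  -0.13   0.25 -32.23 -19.37  23.6 ] sd [0.25 0.38 0.53 0.04 0.04 0.04] tcp [ 0.4472 -0.1997  0.0992] w 0.751
```

View pics/s2.png

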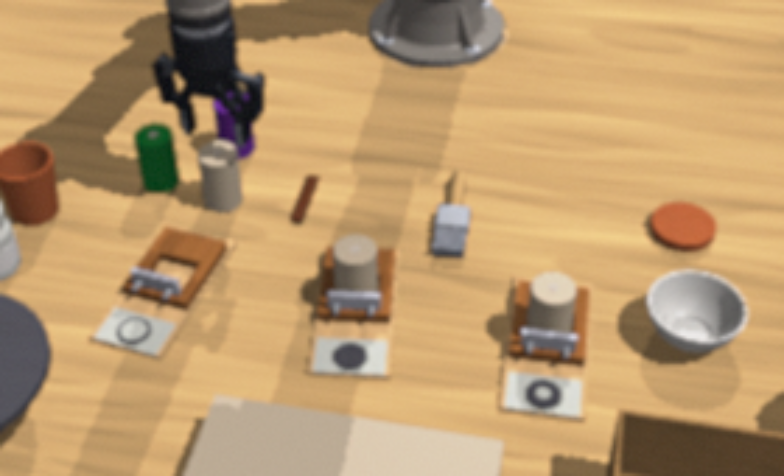

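Props sit in the solid (355,265) and thick (550,300) pockets; the gripper hangs over the third buff prop at (220,170), clear of green (155,155) and purple (235,125).

Call:
carry_out(rows=[{"claw": -0.5,"dx": 0,"dy": 0,"dz": -2,"twist": 0},{"claw": -0.5,"dx": 0,"dy": 0,"dz": -4.5,"twist": 0},{"claw": -0.5,"dx": 0,"dy": 0,"dz": -6.3,"twist": 0},{"claw": -0.5,"dx": 0,"dy": 0,"dz": -6.3,"twist": 0},{"claw": -0.5,"dx": 0,"dy": 0,"dz": -6.3,"twist": 0},{"claw": 1,"dx": 0,"dy": 0,"dz": -6.3,"twist": 0},{"claw": 1,"dx": 0,"dy": 0,"dz": -6.3,"twist": 0},{"claw": 1,"dx": 0,"dy": 0,"dz": -6.3,"twist": 0}])

```text
time: 24.5
tool_pos: [0.4481, -0.2004, 0.0372]
tool_rot: [0.221, 3.13, -0.002]
contact_force: [0.7, -0.2, 4.5]
gripper_width: 0.574
grasp_force: 61.8
```

Call:
carry_out(rows=[{"claw": 1,"dx": 0,"dy": 0,"dz": 0,"twist": 0},{"claw": 1,"dx": 0,"dy": 0,"dz": 1,"twist": 0},{"claw": 1,"dx": 0,"dy": 0,"dz": 4,"twist": 0},{"claw": 1,"dx": 0,"dy": 0,"dz": 7,"twist": 0},{"claw": 1,"dx": 0,"dy": 0,"dz": 8,"twist": 0},{"claw": 1,"dx": 0,"dy": 0,"dz": 8,"twist": 0},{"claw": 1,"dx": 0,"dy": 0,"dz": 8,"twist": 0}])

```text
time: 25.2
tool_pos: [0.4457, -0.199, 0.1147]
tool_rot: [-0.221, -3.132, -0.001]
contact_force: [-0.0, 0.3, -1.6]
gripper_width: 0.571
grasp_force: 62.3
```

```bash
python3 -c "from h import *;avg(6)"
```

```text
mean [  0.09   0.59  -1.7  -32.57 -20.44  25.38] sd [0.33 0.39 0.36 0.22 0.17 0.09] tcp [ 0.4459 -0.1994  0.1147] w 0.576
```

Call:
carry_out(rows=[{"claw": 1,"dx": 4,"dy": -0.5,"dz": 0,"twist": 0},{"claw": 1,"dx": 8,"dy": -1,"dz": 0,"twist": 0},{"claw": 1,"dx": 12,"dy": -1.5,"dz": 0,"twist": 0},{"claw": 1,"dx": 14.3,"dy": -1.8,"dz": 0,"twist": 0},{"claw": 1,"dx": 14.3,"dy": -1.8,"dz": -1,"twist": 0},{"claw": 1,"dx": 14.3,"dy": -1.8,"dz": -3,"twist": 0},{"claw": 1,"dx": 14.3,"dy": -1.8,"dz": -4.5,"twist": 0},{"claw": 1,"dx": 14.3,"dy": -1.8,"dz": -5,"twist": 0}])

```text
time: 26.3
tool_pos: [0.5869, -0.2167, 0.0627]
tool_rot: [-0.222, -3.128, -0.003]
contact_force: [0.5, 0.4, -1.8]
gripper_width: 0.569
grasp_force: 62.2
```

Call:
carry_out(rows=[{"claw": 1,"dx": 0,"dy": 0,"dz": 0,"twist": 0},{"claw": 1,"dx": 0,"dy": 0,"dz": 0,"twist": 0}])

```text
time: 26.5
tool_pos: [0.5897, -0.2179, 0.0662]
tool_rot: [0.222, 3.133, -0.0]
contact_force: [-0.2, -0.7, -0.6]
gripper_width: 0.575
grasp_force: 62.2
```

```bash
python3 -c "from h import *;avg(5)"
```

```text
mean [  0.41   0.34  -0.87 -47.2  -20.24  26.65] sd [0.64 0.35 0.42 0.2  0.13 0.07] tcp [ 0.5901 -0.2178  0.0665] w 0.573
```

Call:
carry_out(rows=[{"claw": 1,"dx": 0.4,"dy": -0.05,"dz": -0.4,"twist": 0},{"claw": 1,"dx": 0.8,"dy": -0.08,"dz": -0.75,"twist": 0},{"claw": 1,"dx": 1.1,"dy": -0.12,"dz": -0.75,"twist": 0},{"claw": 1,"dx": 1.1,"dy": -0.12,"dz": -0.75,"twist": 0},{"claw": 1,"dx": 1.1,"dy": -0.12,"dz": -0.75,"twist": 0}])

```text
time: 27.25
tool_pos: [0.6007, -0.2189, 0.058]
tool_rot: [-0.221, -3.134, 0.0]
contact_force: [0.2, 0.2, -1.2]
gripper_width: 0.571
grasp_force: 62.2
```

```bash
python3 -c "from h import *;avg(5)"
```

```text
mean [  0.07   0.09  -1.14 -48.57 -20.33  27.4 ] sd [0.56 0.56 0.08 0.03 0.01 0.07] tcp [ 0.6005 -0.2189  0.0582] w 0.575
```

Call:
carry_out(rows=[{"claw": 1,"dx": 0.15,"dy": -0.02,"dz": 0,"twist": 0},{"claw": 1,"dx": 0.3,"dy": -0.04,"dz": 0,"twist": 0},{"claw": 1,"dx": 0.3,"dy": -0.04,"dz": 0,"twist": 0},{"claw": 1,"dx": 0.3,"dy": -0.04,"dz": 0,"twist": 0}])

```text
time: 27.9
tool_pos: [0.6036, -0.2193, 0.0581]
tool_rot: [0.221, 3.134, -0.0]
contact_force: [0.4, -0.5, -0.5]
gripper_width: 0.571
grasp_force: 62.2
```

```bash
python3 -c "from h import *;avg(6)"
```

```text
mean [ -0.27   0.06  -1.29 -48.93 -20.37  28.08] sd [0.44 0.36 0.68 0.   0.01 0.09] tcp [ 0.6036 -0.2192  0.0581] w 0.572
```

No contact yet (joint effort unchanged); 3 mm more.

Call:
carry_out(rows=[{"claw": 1,"dx": 0.15,"dy": -0.02,"dz": 0,"twist": 0},{"claw": 1,"dx": 0.3,"dy": -0.04,"dz": 0,"twist": 0},{"claw": 1,"dx": 0.3,"dy": -0.04,"dz": 0,"twist": 0},{"claw": 1,"dx": 0.3,"dy": -0.04,"dz": 0,"twist": 0}])

```text
time: 28.6
tool_pos: [0.6059, -0.2196, 0.0579]
tool_rot: [-0.221, -3.132, -0.001]
contact_force: [-2.0, -0.3, 0.0]
gripper_width: 0.573
grasp_force: 62.2
```

```bash
python3 -c "from h import *;avg(8)"
```

```text
mean [-2.440e+00 -1.000e-02 -1.010e+00 -4.931e+01 -2.162e+01  2.882e+01] sd [0.23 0.48 0.79 0.14 0.11 0.11] tcp [ 0.6062 -0.2197  0.0579] w 0.573
```

Call:
carry_out(rows=[{"claw": 1,"dx": -0.2,"dy": 0.02,"dz": 0,"twist": 0},{"claw": 1,"dx": -0.33,"dy": 0.04,"dz": 0,"twist": 0},{"claw": 1,"dx": -0.33,"dy": 0.04,"dz": 0,"twist": 0},{"claw": 1,"dx": -0.33,"dy": 0.04,"dz": 0,"twist": 0},{"claw": 1,"dx": -0.33,"dy": 0.04,"dz": 0,"twist": 0},{"claw": 1,"dx": -0.33,"dy": 0.04,"dz": -0.2,"twist": 0}])

```text
time: 29.6
tool_pos: [0.604, -0.2194, 0.0566]
tool_rot: [0.221, 3.132, -0.0]
contact_force: [0.6, 0.7, -0.7]
gripper_width: 0.572
grasp_force: 62.2
```

```bash
python3 -c "from h import *;avg(4)"
```

```text
mean [ -0.24   0.13  -1.81 -49.3  -20.5   29.72] sd [0.26 0.27 0.33 0.46 0.25 0.06] tcp [ 0.6034 -0.2192  0.056 ] w 0.568
```

Call:
carry_out(rows=[{"claw": 1,"dx": 0,"dy": 0,"dz": 0,"twist": 0},{"claw": 1,"dx": 0,"dy": 0,"dz": -0.2,"twist": 0},{"claw": 1,"dx": 0,"dy": 0,"dz": -0.4,"twist": 0},{"claw": 1,"dx": 0,"dy": 0,"dz": -0.4,"twist": 0}])

```text
time: 30.2
tool_pos: [0.603, -0.2191, 0.0516]
tool_rot: [-0.221, -3.133, -0.0]
contact_force: [0.1, -0.2, -2.1]
gripper_width: 0.57
grasp_force: 62.2
```

```bash
python3 -c "from h import *;avg(4)"
```

```text
mean [  0.1   -0.22  -0.95 -48.96 -20.16  30.33] sd [0.39 0.26 0.42 0.02 0.01 0.06] tcp [ 0.6033 -0.2193  0.0521] w 0.569
```

Underside about 15 mm high and still free, so it is in the hole. Lower on.

Call:
carry_out(rows=[{"claw": 1,"dx": 0,"dy": 0,"dz": -0.25,"twist": 0},{"claw": 1,"dx": 0,"dy": 0,"dz": -0.5,"twist": 0},{"claw": 1,"dx": 0,"dy": 0,"dz": -0.7,"twist": 0},{"claw": 1,"dx": 0,"dy": 0,"dz": -0.85,"twist": 0},{"claw": 1,"dx": 0,"dy": 0,"dz": -0.95,"twist": 0},{"claw": 1,"dx": 0,"dy": 0,"dz": -1,"twist": 0},{"claw": 1,"dx": 0,"dy": 0,"dz": -1,"twist": 0},{"claw": 1,"dx": 0,"dy": 0,"dz": -1,"twist": 0}])

```text
time: 31.2
tool_pos: [0.6033, -0.2193, 0.0424]
tool_rot: [0.221, 3.134, 0.0]
contact_force: [0.3, 0.2, 0.6]
gripper_width: 0.572
grasp_force: 62.2
```

Call:
carry_out(rows=[{"claw": 1,"dx": 0,"dy": 0,"dz": -0.05,"twist": 0},{"claw": 1,"dx": 0,"dy": 0,"dz": -0.1,"twist": 0},{"claw": 1,"dx": 0,"dy": 0,"dz": -0.1,"twist": 0}])

```text
time: 31.5
tool_pos: [0.6033, -0.2193, 0.0423]
tool_rot: [0.221, 3.133, 0.0]
contact_force: [-2.4, 0.6, 5.8]
gripper_width: 0.574
grasp_force: 62.2
```

```bash
python3 -c "from h import *;avg(3)"
```

```text
mean [ -3.18   1.44   6.19 -45.48 -19.24  31.6 ] sd [0.64 0.41 0.54 0.01 0.   0.04] tcp [ 0.6033 -0.2193  0.0423] w 0.571
```

Call:
carry_out(rows=[{"claw": -0.4,"dx": 0,"dy": 0,"dz": 0.05,"twist": 0},{"claw": -0.4,"dx": 0,"dy": 0,"dz": 0.1,"twist": 0},{"claw": -0.4,"dx": 0,"dy": 0,"dz": 0.1,"twist": 0},{"claw": -0.4,"dx": 0,"dy": 0,"dz": 0.1,"twist": 0},{"claw": -0.4,"dx": 0,"dy": 0,"dz": 1.5,"twist": 0},{"claw": -0.4,"dx": 0,"dy": 0,"dz": 5,"twist": 0},{"claw": -0.4,"dx": 0,"dy": 0,"dz": 9,"twist": 0},{"claw": -0.4,"dx": 0,"dy": 0,"dz": 13,"twist": 0}])

```text
time: 32.45
tool_pos: [0.6032, -0.2194, 0.1734]
tool_rot: [0.222, 3.133, -0.001]
contact_force: [0.8, -0.3, 1.2]
gripper_width: 0.696
grasp_force: 0.0
```

Call:
carry_out(rows=[{"claw": -0.4,"dx": -10,"dy": 0,"dz": 3,"twist": 0},{"claw": -0.4,"dx": -15,"dy": 8,"dz": 3,"twist": 0},{"claw": -0.4,"dx": -20,"dy": 8,"dz": 3,"twist": 0},{"claw": -0.4,"dx": -20,"dy": 8,"dz": 3,"twist": 0},{"claw": -0.4,"dx": -20,"dy": 8,"dz": 3,"twist": 0},{"claw": -0.4,"dx": -20,"dy": 8,"dz": 3,"twist": 0}])

```text
time: 33.05
tool_pos: [0.4007, -0.138, 0.2023]
tool_rot: [0.22, 3.133, 0.005]
contact_force: [1.3, 0.0, 0.1]
gripper_width: 0.703
grasp_force: 0.0
```

Run:
```python
from h import *
from station import cams
a=cams.capture("scene");cv2.imwrite("pics/end.png",cv2.resize(a["img"][120:290,120:400],None,fx=2.8,fy=2.8))
c=cams.capture("top");P=cloud(c)
for n,x,y in(("thick",.6064,.232),("solid",.5887,.0063),("thin",.6033,-.2193)):
    k=(P[...,2]>.065)&(P[...,2]<.11)&(np.hypot(P[...,0]-x,P[...,1]-y)<.045)
    print(n,k.sum(),P[k].mean(0).round(4),P[k][:,2].std().round(4))
```

```text
thick 281 [0.6041 0.2321 0.0847] 0.0043
solid 279 [0.5864 0.0076 0.0844] 0.0043
thin 286 [ 0.6013 -0.216   0.0841] 0.0042
```

View pics/end.png

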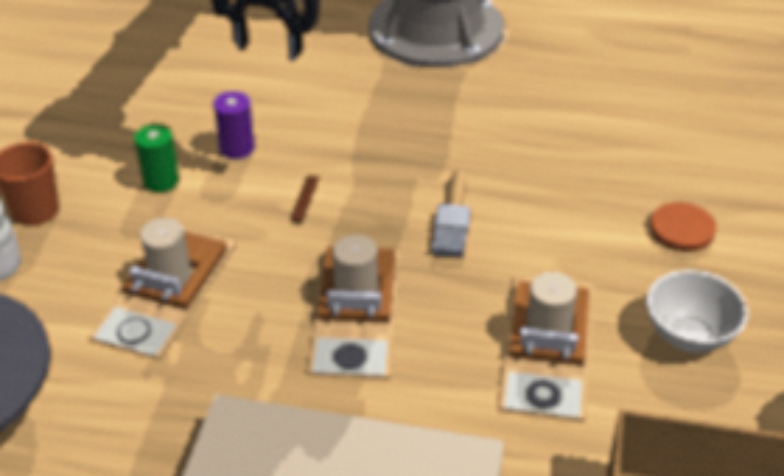

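All three props sit upright in their pockets with tops at about 84–85 mm: thin at (165,250), solid at (355,265), thick at (550,300). The bystanders are where they were.

```bash
python3 -c "
from station import bot
print(bot.sign_off())"
```

```text
the job is handed in; nothing more can be done
None
```

I placed all three props fully down in the pockets matching their weights (about 2.9 N thick, 5.5 N solid, 1.2 N thin) and handed the job in at about 33 s; the hand-in returned no verdict.

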